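Make up the spare-part kits for two toys in repair

TASK

Make up the two repair kits from the loose spares: into the tray with the toy truck go the large wheel and the small gear; into the tray with the toy locomotive go the small wheel, the large gear and the small motor. Put each part in an empty bay of its tray, one part to a bay in any order, flat on the bay's floor and the same way up as it lies now, and let go of it. The large motor is not wanted: leave it standing where it is.

Things in the scene. Friction and masses are not known exactly. Their poses are not given: they have to be found in the camera images.
- truck_tray: Wooden tray, fixed, 170 (x) x 226 (y) mm, with a broken toy pick-up truck on big wheels, one missing. Origin: centre of underside, at table height. Three open bays, 70 x 70 mm inside, lie towards the robot (-x): centres at x -46, y -74, 0, +74 mm. Floor 3 mm thick; rims and dividers 4 mm thick, tops 10 mm above table. The toy is fixed in the +x half: x over 20 mm, 66 mm high.
- train_tray: Wooden tray, fixed, 170 (x) x 226 (y) mm, with a broken toy locomotive (boiler, chimney, cab) on small wheels, one missing. Origin: centre of underside, at table height. Three open bays, 70 x 70 mm inside, lie towards the robot (-x): centres at x -46, y -74, 0, +74 mm. Floor 3 mm thick; rims and dividers 4 mm thick, tops 10 mm above table. The toy is fixed in the +x half: x over 20 mm, 74 mm high.
- large_wheel: The larger of two black rubber toy wheels with a grey hub, lying flat: 46 mm across, 28 mm high, 35 g. Loose, on the table. Origin: centre of its underside; z up along its axis; its yaw means nothing.
- small_wheel: The smaller of two black rubber toy wheels with a grey hub, lying flat: 30 mm across, 28 mm high, 18 g. Loose, on the table. Origin: centre of its underside; z up along its axis; its yaw means nothing.
- large_gear: The larger of two white plastic gears, lying flat with its hub up: toothed disc 46 mm across and 10 mm thick; the hub on its axis is 18 mm across and its top is 34 mm above the underside (grip it by the hub), 22 g. Loose, on the table. Origin: centre of its underside; z up along its axis; its yaw means nothing.
- small_gear: The smaller of two white plastic gears, lying flat with its hub up: toothed disc 30 mm across and 10 mm thick; the hub on its axis is 12 mm across and its top is 34 mm above the underside (grip it by the hub), 14 g. Loose, on the table. Origin: centre of its underside; z up along its axis; its yaw means nothing.
- small_motor: The smaller of two round steel electric motors, standing on end: can 26 mm across and 32 mm high, thin shaft (6 mm) up to 40 mm, 45 g. Loose, on the table. Origin: centre of its underside; z up along its axis; its yaw means nothing.
- large_motor: The larger of two round steel electric motors, standing on end: can 36 mm across and 46 mm high, thin shaft (6 mm) up to 56 mm, 150 g; it stays where it is. Loose, on the table. Origin: centre of its underside; z up along its axis; its yaw means nothing.
There are look-alikes about, which are no part of the job. Leave any turquoise or yellow look-alike of the small_wheel alone.

How it is judged:
By the outcome, as a careful person would: the job done as asked, in the order asked, and still so for the second after the job is handed in, with the robot touching nothing.
It also fails if it takes over 112 s, if anything falls off the work surface, if the arm or the gripper's body presses on something with over 40 N, if the wrist force passes 120 N, or if a joint passes its speed limit or range.

ROBOT

A 6-joint arm with a two-finger parallel gripper is mounted at the origin on the work surface. World frame = base frame: x ahead of the robot, y to its left, z up, the work surface at z = 0. Lengths are in m, angles in rad, forces in N, time in s.
With the tool pointing down it reaches from about 0.375 to 0.925 m from the base axis. Payload 5.7 kg.
Tool frame: the origin (TCP) lies midway between the tips of the shut fingers; the grasp point (between the pads) lies bot.grip_point_offset behind it (bot.grip_point_offset is the distance from the TCP to the grasp point, in m); z points along the fingers, y is the direction in which the jaws open and shut (so a half turn about z gives the same grasp; the last joint's range is limited). The gripper opens to 88 mm and grips with 3 to 60 N. Pads are 20 mm wide; open, the fingers measure 115 mm over their backs; the gripper's body (75 mm by 178 mm) begins 61 mm behind the grasp point.
Start: joints at [-1.354, 0.359, 1.51, -0, 1.272, -0.115], TCP at [0.195, -0.567, 0.223] pointing down, gripper open.
Joint ranges: [-2.97, 2.97], [-1.01, 2.36], [0.21, 2.38], [-0.96, 4.11], [0.2, 2.71], [-2.98, 2.98]. Speed limits (rad/s): [2.39, 2.39, 3.14, 3.14, 3.14, 3.14].

INTERFACE

Orientations are given as a rotation vector (axis times angle).
In Python, from station import sensors, optics, workorder, find_in, silhouettes, spot_point, bot gives the robot as it stands. The module is installed in compiled form; this text tells all that it offers.
- The arm moves only by the tool carry_out, never from a script. Its argument "motion" is a list of rows, each an object with "dr": the turn, a rotation vector about the tool's x, y, z each as a share of pi/4 rad, from -1 to 1, a list of three; "dp": the shift along the tool's x, y, z each as a share of 200 mm, from -1 to 1, a list of three; "jaw": the closure, from -1 (fully open) to 1 (shut), so that 0 is half open. In form: [{"dr": [wx, wy, wz], "dp": [tx, ty, tz], "jaw": jaw}, ...]. A call has 1 to 20 rows; each row is the pose to reach, as a shift and turn from the pose measured when the call began, along the tool's axes at that moment; what a row does not reach only later rows make up. A row lasts 1/8 s, in which the tool goes at most 62.5 mm and 10.7 degrees, less where a joint would pass 70% of its speed; a pose out of reach is approached as far as the arm can. A call with a number of a shift or a turn outside -1 to 1 is refused whole. A call with a gripper value outside its range is refused whole. The fingers move at their own pace and stop on an object; "force" is the grip in N (left out, the last holds). Time passes only in rows, so rows that repeat a pose let the fingers close. It gives the time, the measured TCP pose, the force and the opening at its end, in the units of the state.
- sensors.observe(): the state, without advancing time (a new reading comes with each control period).
- optics.get_image(name): name is "scene" or "top" or "wrist"; returns (picture, depth): 420x560x3 uint8, red, green, blue; 420x560 float32, m along the optical axis (not along the pixel's ray), 0 where there is no reading.
- optics.camera_model(name): a dict with "fx", "fy", "cx", "cy" (pixels), "rvec" (rotation vector, rad) and "tvec" (3), from world to camera coordinates, as OpenCV has them. Camera axes: x right, y down, z forward; pixel columns grow to the right and rows downward; lengths in m; the calibration is good to about 2 mm. A picture is of the moment at which its call begins: read the wrist's pose just before it. camera_model takes no time and is no camera call; for the wrist camera it gives the pose at the moment of the call.
- workorder.sign_off(): hands the job in, once; it reports no verdict.
Trained networks look in the newest picture that a camera, given by its name, has taken for a name from the list of things; names that differ only in an ending like _2 or _b are one class to them, and where a whole thing is asked for, a point or a joint stands for the part that bears it (a point fixed in the world has none). Each returns a list of dicts, best first, with "conf" (0 to 1); they miss things now and then, are a little off and sometimes report something else, mostly with a low value. They report only what shows in the picture. A call takes as long as a camera call. They do not tell look-alikes from the thing itself.
- find_in(camera, name): "uv" ([column, row] in pixels, amid what is visible of it).
- silhouettes(camera, name): "pixels" (420x560 bool, what is visible of it) and "uv" ([column, row] in pixels, amid what is visible of it).
- spot_point(camera, name): "uv" ([column, row] in pixels: a listed point, or the origin of a listed thing).
The state is a dict: "t": time; "joint_positions": joint angles; "dq": joint speeds; "joint_torque": joint torques, N m; "ee_pos": TCP position; "orientation": TCP orientation; "wrist_force": force on the tool from outside, world axes, zero at the start; "wrist_torque": the same for the moment, N m; "gripper_width": finger opening in m.
Only numpy, scipy, OpenCV 4.12 (cv2) and the standard library are available. Lean on these libraries where they do the work, as an engineer would, in place of code of your own. Each camera call takes 0.05 s, during which the arm holds its last target. There are 200 camera calls.

## Working session

There is one attempt and no reset: what is moved stays moved. The work goes in short steps, Python scripts to look and compute and a tool call to move; the robot and the scene stay as the last step left them, time stands still between calls to the robot, and variables do not carry over. Pictures are saved under pics/ and viewed, about 12 in all and at most 16, crops included, and the job is handed in when it is done.

Besides the shell and the picture viewer there is one more tool, called after ">>>" by a JSON object that holds its "op" and its "data". carry_out: Moves the arm, as the interface text tells. Shift numbers are shares of 200 mm and turn numbers shares of pi/4 rad, none past 1 either way. Its arguments: {"type":"object","properties":{"motion":{"type":"array","items":{"type":"object","properties":{"dr":{"type":"array","items":{"type":"number"}},"dp":{"type":"array","items":{"type":"number"}},"jaw":{"type":"number"}}}},"force":{"type":"number"}},"required":["motion"]}

```bash
mkdir -p pics; cat > h.py <<'E'
import numpy as np,cv2
from station import sensors, optics, workorder, find_in, silhouettes, spot_point, bot
def cam(n):
    m=optics.camera_model(n);R=cv2.Rodrigues(np.array(m["rvec"],float))[0];return m,R,np.array(m["tvec"],float).ravel()
def at_z(n,uv,z):
    m,R,t=cam(n);d=R.T@np.array([(uv[0]-m["cx"])/m["fx"],(uv[1]-m["cy"])/m["fy"],1]);c=-R.T@t
    return c+d*(z-c[2])/d[2]
def cloud(n,D):
    m,R,t=cam(n);v,u=np.mgrid[:D.shape[0],:D.shape[1]]
    P=np.stack([(u-m["cx"])/m["fx"]*D,(v-m["cy"])/m["fy"]*D,D],-1)
    return (P-t)@R
def save(img,f):cv2.imwrite("pics/"+f,cv2.cvtColor(img,cv2.COLOR_RGB2BGR))
E
cat > a.py <<'E'
from h import *
s=sensors.observe();print({k:np.round(v,3).tolist() for k,v in s.items()},bot.grip_point_offset)
for n in["scene","top"]:
    I,D=optics.get_image(n);save(I,n+"0.png");np.savez(n+"0.npz",I=I,D=D)
P=cloud("top",D)
m,R,t=cam("top");print("topcam",-R.T@t)
for k in["truck_tray","train_tray","large_wheel","small_wheel","large_gear","small_gear","small_motor","large_motor"]:
    for r in silhouettes("top",k)[:4]:
        M=r["pixels"];p=P[M&(D>0)];uv=r["uv"]
        if len(p)==0: print(k,'empty',r["conf"]);continue
        zt=np.percentile(p[:,2],95);q=p[p[:,2]>zt-.004]
        print(k,round(r["conf"],2),np.round(uv),"mean",p.mean(0).round(3),"ext",(np.percentile(p,98,0)-np.percentile(p,2,0)).round(3),"ztop",zt.round(3),"topc",((q.max(0)+q.min(0))/2).round(3),len(p))
E
python3 a.py
```

```text
{'t': 0.0, 'joint_positions': [-1.354, 0.36, 1.511, 0.0, 1.272, -0.115], 'dq': [0.001, 0.001, 0.0, 0.0, 0.0, -0.002], 'joint_torque': [-0.0, -51.538, -27.072, 0.068, 0.035, -0.0], 'ee_pos': [0.195, -0.567, 0.222], 'orientation': [-3.097, -0.518, 0.0], 'wrist_force': [0.621, 0.426, -0.115], 'wrist_torque': [-0.067, -0.032, -0.035], 'gripper_width': 0.088} 0.0187
topcam [0.37642114 0.01172504 1.31754413]
truck_tray 0.95 [224. 162.] mean [0.642 0.161 0.014] ext [0.16  0.217 0.067] ztop 0.062 topc [0.692 0.164 0.065] 5002
train_tray 0.64 [342. 152.] mean [ 0.668 -0.164  0.014] ext [0.173 0.22  0.072] ztop 0.067 topc [ 0.713 -0.157  0.071] 4970
large_wheel 0.84 [153. 217.] mean [0.487 0.349 0.026] ext [0.043 0.041 0.026] ztop 0.032 topc [0.487 0.351 0.032] 262
small_wheel 0.62 [384. 246.] mean [ 0.406 -0.279  0.026] ext [0.027 0.028 0.026] ztop 0.032 topc [ 0.407 -0.282  0.031] 116
small_wheel 0.15 [224. 163.] mean [0.642 0.16  0.014] ext [0.16  0.217 0.067] ztop 0.062 topc [0.692 0.164 0.065] 4975
large_gear 0.77 [249. 232.] mean [0.446 0.096 0.014] ext [0.037 0.037 0.033] ztop 0.036 topc [0.447 0.097 0.037] 181
small_motor 0.44 [199. 228.] mean [0.457 0.23  0.026] ext [0.024 0.026 0.041] ztop 0.037 topc [0.46  0.229 0.037] 100
large_motor 0.51 [372. 220.] mean [ 0.473 -0.236  0.04 ] ext [0.032 0.043 0.055] ztop 0.051 topc [ 0.473 -0.237  0.053] 184
```

```bash
python3 -c "
import cv2
i=cv2.imread('pics/top0.png')[70:370,100:470]
cv2.imwrite('pics/top0c.png',cv2.resize(i,None,fx=2,fy=2,interpolation=cv2.INTER_CUBIC))"
```

```text
(no output)
```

View pics/scene0.png

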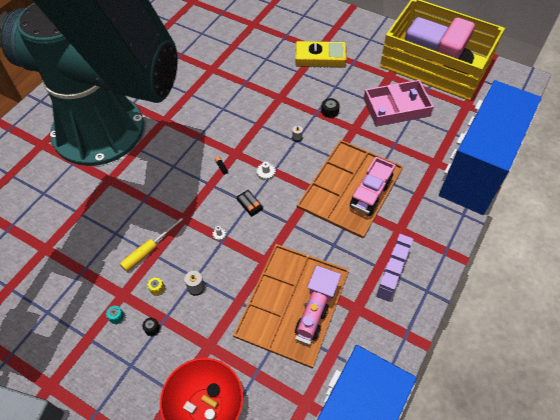

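View pics/top0c.png

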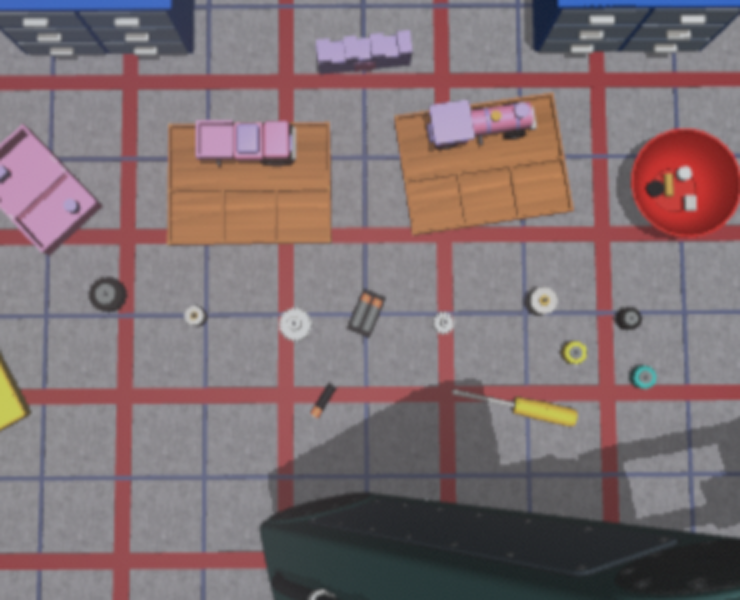

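The top picture (full pixel = crop/2 + (100,70)) shows the truck tray at (224,162), the train tray at (342,152) and tilted, and these parts:
- Large wheel: (153,217).
- Small motor: (197,227).
- Large gear: (247,232).
- Small gear: (322,231).
- Large motor: (371,220).
- Black small wheel: (414,229).

Candidates for small_wheel are yellow (387,246), which the network chose, turquoise (422,258) and black (414,229). I choose the black one. Things in the red bowl and the batteries are not wanted.

```bash
cat > b.py <<'E'
from h import *
d=np.load("top0.npz");I,D=d["I"],d["D"];P=cloud("top",D)
T={"large_wheel":(153,217,.023),"small_motor":(197,227,.013),"large_gear":(247,232,.023),"small_gear":(322,231,.015),"large_motor":(371,220,.018),"small_wheel":(414,229,.015)}
print("table z",np.median(P[200:260,270:310,2]))
for k,(u,v,r) in T.items():
    w=P[v-14:v+15,u-14:u+15].reshape(-1,3);w=w[w[:,2]>.006]
    zt=np.percentile(w[:,2],95);q=w[w[:,2]>zt-.006]
    c,rr=cv2.minEnclosingCircle(q[:,:2].astype(np.float32))
    print(k,"top mean",q.mean(0).round(4),"encl",np.round(c,4),round(rr,4),"all",((w.max(0)+w.min(0))/2).round(4),len(q))
out=I.copy()
for k,(u,v) in{"truck_tray":(224,162),"train_tray":(342,152)}.items():
    w=P[v-45:v+45,u-50:u+50].reshape(-1,3);w=w[(w[:,2]>.0065)&(w[:,2]<.09)&(D[v-45:v+45,u-50:u+50].ravel()>0)]
    rc=cv2.minAreaRect((w[:,:2]*1000).astype(np.float32));print(k,rc)
    (cx,cy),(a,b),an=rc
    th=np.deg2rad(an if a<b else an-90) 
    th=(th+np.pi/4)%(np.pi/2)-np.pi/4
    print("yaw",np.rad2deg(th))
    Rm=np.array([[np.cos(th),-np.sin(th)],[np.sin(th),np.cos(th)]])
    m,R,t=cam("top")
    for y in(-74,0,74):
        p=np.array([cx,cy])/1000+Rm@np.array([-.046,y/1000]);print("  bay",p.round(4))
        x=R@np.array([*p,.003])+t;cv2.circle(out,(int(m["fx"]*x[0]/x[2]+m["cx"]),int(m["fy"]*x[1]/x[2]+m["cy"])),1,(0,255,0),-1)
save(cv2.resize(out[100:270,130:440],None,fx=2.5,fy=2.5,interpolation=cv2.INTER_CUBIC),"bays.png")
m,R,t=cam("wrist");s=sensors.observe();Rt=cv2.Rodrigues(np.array(s["orientation"]))[0]
print("wristcam in tool",(Rt.T@(-R.T@t-s["ee_pos"])).round(3),"axes",(Rt.T@R.T).round(2).tolist(),m["fx"])
print("tool axes",Rt.round(3).tolist())
E
python3 b.py
```

```text
table z 0.0004163720977464204
large_wheel top mean [0.4855 0.3434 0.0613] encl [0.4368 0.1913] 0.1896 all [0.4518 0.202  0.6618] 162
small_motor top mean [0.3764 0.0117 1.3175] encl [0.3764 0.0117] 0.0001 all [0.4376 0.1385 0.6618] 8
large_gear top mean [0.4356 0.0835 0.2373] encl [0.413  0.0577] 0.0588 all [0.4262 0.0697 0.6618] 38
small_gear top mean [ 0.4352 -0.0863  0.2491] encl [ 0.4123 -0.0497] 0.0712 all [ 0.431  -0.0648  0.6618] 18
large_motor top mean [ 0.4723 -0.2316  0.0776] encl [ 0.4275 -0.1211] 0.1424 all [ 0.443  -0.1341  0.6619] 87
small_wheel top mean [ 0.4476 -0.3423  0.082 ] encl [ 0.417  -0.1794] 0.1955 all [ 0.4317 -0.1941  0.6618] 73
truck_tray ((643.86083984375, 159.47308349609375), (251.47830200195312, 268.373046875), 0.14325450360774994)
yaw 0.1432545036077515
  bay [0.598  0.0854]
  bay [0.5979 0.1594]
  bay [0.5977 0.2334]
train_tray ((669.062255859375, -164.72947692871094), (271.4937438964844, 245.33810424804688), 88.9433364868164)
yaw -1.0566635131835944
  bay [ 0.6217 -0.2379]
  bay [ 0.6231 -0.1639]
  bay [ 0.6244 -0.0899]
wristcam in tool [ 0.084  0.001 -0.163] axes [[-0.0, -0.95, -0.3], [1.0, -0.0, 0.0], [-0.0, -0.3, 0.95]] 341.0206514181079
tool axes [[0.945, 0.326, -0.0], [0.326, -0.945, 0.0], [0.0, -0.0, -1.0]]
```

View pics/bays.png

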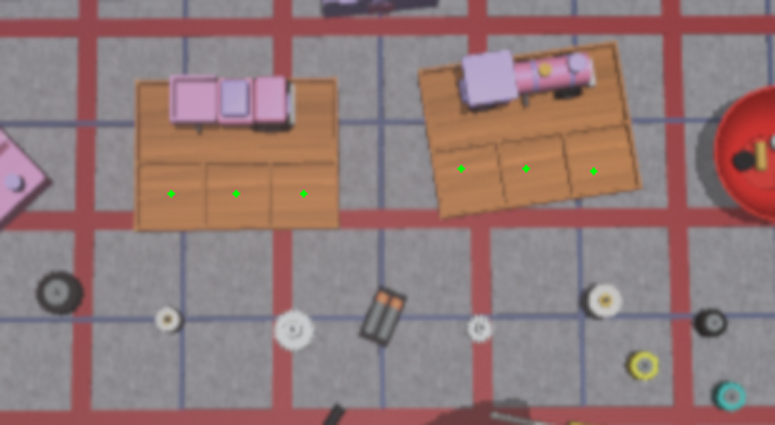

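```bash
cat > b.py <<'E'
from h import *
d=np.load("top0.npz");I,D=d["I"],d["D"];P=cloud("top",D);P[D<=0]=np.nan
T={"large_wheel":(153,217,.023),"small_motor":(197,227,.013),"large_gear":(247,232,.023),"small_gear":(322,231,.015),"large_motor":(371,220,.018),"small_wheel":(414,229,.015)}
for k,(u,v,r) in T.items():
    w=P[v-13:v+14,u-13:u+14].reshape(-1,3);w=w[(w[:,2]>.006)&(w[:,2]<.07)&(np.hypot(*(w[:,:2]-at_z("top",(u,v),.025)[:2]).T)<r+.012)]
    zt=np.percentile(w[:,2],92);q=w[w[:,2]>zt-.006]
    c,rr=cv2.minEnclosingCircle(q[:,:2].astype(np.float32))
    print(k,"topmean",q.mean(0).round(4),"encl",np.round(c,4),round(rr,4),"pix",at_z("top",(u,v),.03).round(3),len(q))
out=I.copy();m,R,t=cam("top")
C={"truck":[(136,79),(337,79),(338,229),(134,230)],"train":[(418,71),(615,42),(639,188),(441,217)]}
for k,c in C.items():
    c=np.array([at_z("top",(a/2.5+130-.3,b/2.5+100-.3),.01)[:2] for a,b in c])
    ey=(c[0]+c[3]-c[1]-c[2])/2;ex=(c[0]+c[1]-c[2]-c[3])/2;ctr=c.mean(0)
    print(k,ctr.round(4),"size",np.linalg.norm(ex),np.linalg.norm(ey))
    th=(np.arctan2(ex[1],ex[0])+np.arctan2(-ey[0],ey[1]))/2;print("yaw",th)
    for y in(-.074,0,.074):
        p=ctr+np.array([[np.cos(th),-np.sin(th)],[np.sin(th),np.cos(th)]])@[-.046,y];print("  bay",y,p.round(4))
        x=R@np.array([*p,.003])+t;cv2.circle(out,(round(m["fx"]*x[0]/x[2]+m["cx"]),round(m["fy"]*x[1]/x[2]+m["cy"])),1,(0,255,0),-1)
save(cv2.resize(out[100:270,130:440],None,fx=2.5,fy=2.5,interpolation=cv2.INTER_CUBIC),"bays2.png")
E
python3 b.py
```

```text
large_wheel topmean [0.4878 0.3512 0.029 ] encl [0.4882 0.3519] 0.0235 pix [0.486 0.35  0.03 ] 193
small_motor topmean [0.4579 0.2298 0.0332] encl [0.458  0.2316] 0.0127 pix [0.459 0.231 0.03 ] 56
large_gear topmean [0.4467 0.097  0.0348] encl [0.4468 0.097 ] 0.0086 pix [0.444 0.096 0.03 ] 32
small_gear topmean [ 0.447  -0.1059  0.0354] encl [ 0.4469 -0.1055] 0.0055 pix [ 0.446 -0.106  0.03 ] 15
large_motor topmean [ 0.4746 -0.2375  0.048 ] encl [ 0.4746 -0.2371] 0.0177 pix [ 0.475 -0.239  0.03 ] 97
small_wheel topmean [ 0.4505 -0.3578  0.0286] encl [ 0.4507 -0.3571] 0.0153 pix [ 0.45  -0.354  0.03 ] 83
truck [0.6423 0.1606] size 0.16962892165881707 0.22471516475975012
yaw -0.0005599116758256172
  bay -0.074 [0.5963 0.0866]
  bay 0 [0.5963 0.1606]
  bay 0.074 [0.5964 0.2346]
train [ 0.6684 -0.1642] size 0.16706779492918197 0.22276686831599746
yaw 0.1401294131763977
  bay -0.074 [ 0.6332 -0.2439]
  bay 0 [ 0.6229 -0.1706]
  bay 0.074 [ 0.6125 -0.0974]
```

View pics/bays2.png

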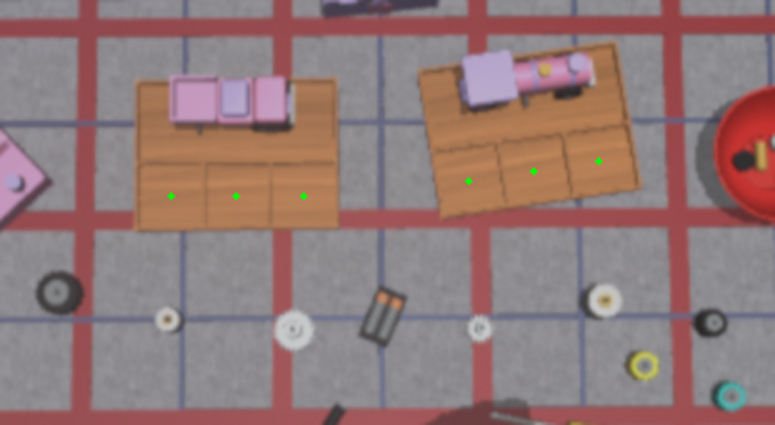

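The radii match the sizes given and the bay points sit mid-bay. I'll check the small-wheel choice with the wrist camera while turning the tool square to the world.

>>> {"op": "carry_out", "data": {"motion": [{"dr": [0, 0, 0.21], "dp": [0.3, -0.1, 0.0], "jaw": -0.6}, {"dr": [0, 0, 0.42], "dp": [0.55, -0.2, 0.0], "jaw": -0.6}, {"dr": [0, 0, 0.42], "dp": [0.78, -0.29, 0.0], "jaw": -0.6}, {"dr": [0, 0, 0.42], "dp": [0.78, -0.29, 0.0], "jaw": -0.6}, {"dr": [0, 0, 0.42], "dp": [0.78, -0.29, 0.0], "jaw": -0.6}, {"dr": [0, 0, 0.42], "dp": [0.78, -0.29, 0.0], "jaw": -0.6}], "force": 15}}

```text
t: 1.25
ee_pos: [0.3232, -0.4626, 0.2226]
orientation: [3.141, 0.001, -0.0]
wrist_force: [0.7, -0.5, -0.1]
gripper_width: 0.0707
```

```bash
cat > w.py <<'E'
from h import *
I,D=optics.get_image("wrist");save(I,"w1.png")
m,R,t=cam("wrist");x=R@np.array([.4505,-.358,.028])+t;print("expected px",m["fx"]*x[0]/x[2]+m["cx"],m["fy"]*x[1]/x[2]+m["cy"])
for r in find_in("wrist","small_wheel"):print(r["conf"],r["uv"],at_z("wrist",r["uv"],.028))
E
python3 w.py
```

```text
expected px 172.3256845842509 55.70033900466555
0.93 [199.1, 137.0] [ 0.3738007  -0.37800363  0.028     ]
0.92 [176.8, 54.5] [ 0.45158958 -0.362306    0.028     ]
0.9 [107.5, 102.1] [ 0.40804634 -0.28903826  0.028     ]
```

View pics/w1.png

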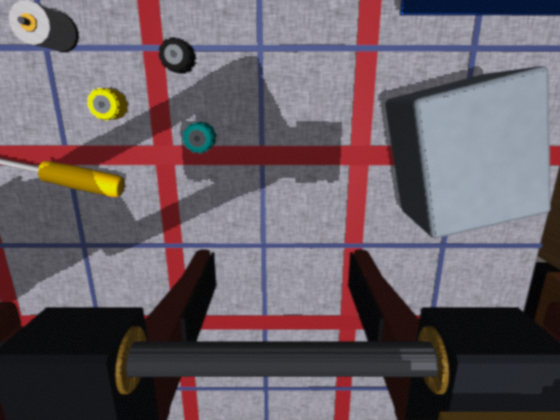

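The crop shows the black wheel with the grey hub at (177,54), at about (0.451, -0.36), in agreement with the top view. Turquoise is at (199,137) and yellow at (107,102), and I leave both. Now to the small wheel.

>>> {"op": "carry_out", "data": {"motion": [{"dr": [0, 0, 0], "dp": [0.3, -0.25, 0.1], "jaw": -0.4}, {"dr": [0, 0, 0], "dp": [0.55, -0.45, 0.3], "jaw": -0.4}, {"dr": [0, 0, 0], "dp": [0.637, -0.52, 0.5], "jaw": -0.4}, {"dr": [0, 0, 0], "dp": [0.637, -0.52, 0.7], "jaw": -0.4}, {"dr": [0, 0, 0], "dp": [0.637, -0.52, 0.85], "jaw": -0.4}, {"dr": [0, 0, 0], "dp": [0.637, -0.52, 0.85], "jaw": -0.4}, {"dr": [0, 0, 0], "dp": [0.637, -0.52, 0.85], "jaw": -0.4}]}}

```text
t: 2.22
ee_pos: [0.4508, -0.3596, 0.0535]
orientation: [3.141, -0.001, 0.001]
wrist_force: [0.4, -0.6, 0.2]
gripper_width: 0.062
```

>>> {"op": "carry_out", "data": {"motion": [{"dp": [0, 0, 0.12], "dr": [0, 0, 0], "jaw": -0.4}, {"dp": [0, 0, 0.212], "dr": [0, 0, 0], "jaw": -0.4}, {"dp": [0, 0, 0.212], "dr": [0, 0, 0], "jaw": -0.4}, {"dp": [0, 0, 0.212], "dr": [0, 0, 0], "jaw": 1}, {"dp": [0, 0, 0.212], "dr": [0, 0, 0], "jaw": 1}, {"dp": [0, 0, 0.212], "dr": [0, 0, 0], "jaw": 1}, {"dp": [0, 0, 0.212], "dr": [0, 0, 0], "jaw": 1}, {"dp": [0, 0, 0.212], "dr": [0, 0, 0], "jaw": 1}, {"dp": [0, 0, 0.212], "dr": [0, 0, 0], "jaw": 1}, {"dp": [0, 0, 0.1], "dr": [0, 0, 0], "jaw": 1}, {"dp": [0, 0, -0.1], "dr": [0, 0, 0], "jaw": 1}, {"dp": [0, 0, -0.3], "dr": [0, 0, 0], "jaw": 1}, {"dp": [0, 0, -0.3], "dr": [0, 0, 0], "jaw": 1}]}}

```text
t: 3.85
ee_pos: [0.4525, -0.3613, 0.1165]
orientation: [3.136, -0.001, 0.008]
wrist_force: [0.8, -0.9, -0.6]
gripper_width: 0.0296
```

>>> {"op": "carry_out", "data": {"motion": [{"dp": [0.3, -0.2, 0], "dr": [0, 0, 0], "jaw": 1}, {"dp": [0.6, -0.4, 0], "dr": [0, 0, 0], "jaw": 1}, {"dp": [0.9, -0.585, 0], "dr": [0, 0, 0], "jaw": 1}, {"dp": [0.9, -0.585, 0], "dr": [0, 0, 0], "jaw": 1}, {"dp": [0.9, -0.585, 0.2], "dr": [0, 0, 0], "jaw": 1}, {"dp": [0.9, -0.585, 0.4], "dr": [0, 0, 0], "jaw": 1}, {"dp": [0.9, -0.585, 0.5], "dr": [0, 0, 0], "jaw": 1}, {"dp": [0.9, -0.585, 0.505], "dr": [0, 0, 0], "jaw": 1}, {"dp": [0.9, -0.585, 0.505], "dr": [0, 0, 0], "jaw": 1}]}}

```text
t: 4.97
ee_pos: [0.6334, -0.2453, 0.0161]
orientation: [3.136, -0.001, 0.009]
wrist_force: [-0.4, -0.2, -0.1]
gripper_width: 0.03
```

>>> {"op": "carry_out", "data": {"motion": [{"dp": [0, 0, 0.006], "dr": [0, 0, 0], "jaw": 1}, {"dp": [0, 0, 0.006], "dr": [0, 0, 0], "jaw": 0.05}, {"dp": [0, 0, 0.006], "dr": [0, 0, 0], "jaw": 0.05}, {"dp": [0, 0, 0.006], "dr": [0, 0, 0], "jaw": 0.05}, {"dp": [0, 0, 0.006], "dr": [0, 0, 0], "jaw": 0.05}, {"dp": [0, 0, -0.2], "dr": [0, 0, 0], "jaw": 0.05}, {"dp": [0, 0, -0.4], "dr": [0, 0, 0], "jaw": 0.05}, {"dp": [-0.3, -0.2, -0.5], "dr": [0, 0, 0], "jaw": 0.05}, {"dp": [-0.6, -0.4, -0.5], "dr": [0, 0, 0], "jaw": 0.05}, {"dp": [-0.93, -0.7, -0.5], "dr": [0, 0, 0], "jaw": 0.05}, {"dp": [-0.93, -0.7, -0.3], "dr": [0, 0, 0], "jaw": 0.05}, {"dp": [-0.93, -0.7, -0.25], "dr": [0, 0, 0], "jaw": 0.05}, {"dp": [-0.93, -0.7, -0.25], "dr": [0, 0, 0], "jaw": 0.05}]}}

```text
t: 6.6
ee_pos: [0.4478, -0.1051, 0.064]
orientation: [3.136, -0.001, 0.009]
wrist_force: [0.9, -0.3, -0.6]
gripper_width: 0.0419
```

```bash
cat > w2.py <<'E'
from h import *
I,D=optics.get_image("top");save(cv2.resize(I[100:270,130:440],None,fx=2.5,fy=2.5,interpolation=cv2.INTER_CUBIC),"t2.png")
print(sensors.observe()["ee_pos"])
E
python3 w2.py
```

```text
[ 0.44901061 -0.10574048  0.06457339]
```

View pics/t2.png

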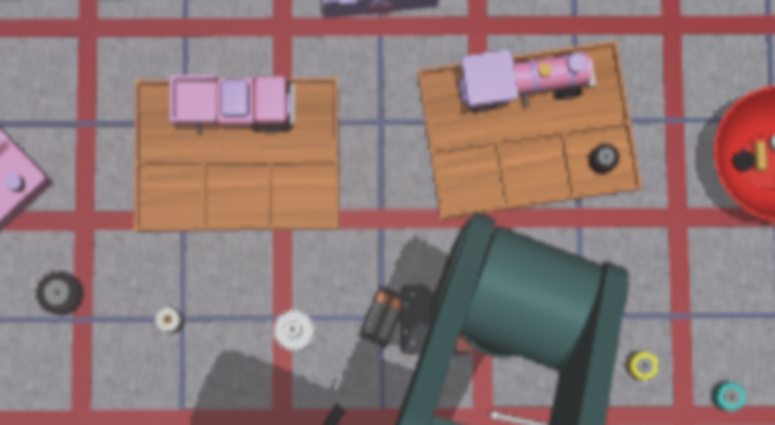

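The small wheel lies mid-bay in the train tray at (603,157). Next, the small gear by its hub.

>>> {"op": "carry_out", "data": {"motion": [{"dp": [-0.01, 0, 0.12], "dr": [0, 0, 0], "jaw": 0.05}, {"dp": [-0.01, 0, 0.248], "dr": [0, 0, 0], "jaw": 0.05}, {"dp": [-0.01, 0, 0.248], "dr": [0, 0, 0], "jaw": 0.05}, {"dp": [-0.01, 0, 0.248], "dr": [0, 0, 0], "jaw": 1}, {"dp": [-0.01, 0, 0.248], "dr": [0, 0, 0], "jaw": 1}, {"dp": [-0.01, 0, 0.248], "dr": [0, 0, 0], "jaw": 1}, {"dp": [-0.01, 0, 0.248], "dr": [0, 0, 0], "jaw": 1}, {"dp": [-0.01, 0, 0.248], "dr": [0, 0, 0], "jaw": 1}, {"dp": [-0.01, 0, 0.248], "dr": [0, 0, 0], "jaw": 1}, {"dp": [-0.01, 0, 0.1], "dr": [0, 0, 0], "jaw": 1}, {"dp": [-0.01, 0, -0.1], "dr": [0, 0, 0], "jaw": 1}, {"dp": [-0.01, 0, -0.25], "dr": [0, 0, 0], "jaw": 1}, {"dp": [-0.01, 0, -0.25], "dr": [0, 0, 0], "jaw": 1}]}}

```text
t: 8.28
ee_pos: [0.4482, -0.1059, 0.1164]
orientation: [3.133, -0.001, 0.018]
wrist_force: [0.2, -0.6, -0.7]
gripper_width: 0.0114
```

>>> {"op": "carry_out", "data": {"motion": [{"dp": [0.25, -0.3, 0], "dr": [0, 0, 0], "jaw": 1}, {"dp": [0.5, -0.6, 0], "dr": [0, 0, 0], "jaw": 1}, {"dp": [0.74, -0.96, 0], "dr": [0, 0, 0], "jaw": 1}, {"dp": [0.74, -0.96, 0], "dr": [0, 0, 0], "jaw": 1}, {"dp": [0.74, -0.96, 0.2], "dr": [0, 0, 0], "jaw": 1}, {"dp": [0.74, -0.96, 0.4], "dr": [0, 0, 0], "jaw": 1}, {"dp": [0.74, -0.96, 0.485], "dr": [0, 0, 0], "jaw": 1}, {"dp": [0.74, -0.96, 0.49], "dr": [0, 0, 0], "jaw": 1}, {"dp": [0.74, -0.96, 0.49], "dr": [0, 0, 0], "jaw": 1}]}}

```text
t: 9.4
ee_pos: [0.5977, 0.085, 0.0189]
orientation: [3.133, -0.002, 0.019]
wrist_force: [0.4, 0.5, -1.3]
gripper_width: 0.0116
```

>>> {"op": "carry_out", "data": {"motion": [{"dp": [0, 0, 0.006], "dr": [0, 0, 0], "jaw": 1}, {"dp": [0, 0, 0.006], "dr": [0, 0, 0], "jaw": 0.3}, {"dp": [0, 0, 0.006], "dr": [0, 0, 0], "jaw": 0.3}, {"dp": [0, 0, 0.006], "dr": [0, 0, 0], "jaw": 0.3}, {"dp": [0, 0, 0.006], "dr": [0, 0, 0], "jaw": 0.3}, {"dp": [0, 0, -0.2], "dr": [0, 0, 0], "jaw": 0.05}, {"dp": [0, 0, -0.4], "dr": [0, 0, 0], "jaw": 0.05}, {"dp": [-0.3, 0, -0.5], "dr": [0, 0, 0], "jaw": 0.05}, {"dp": [-0.6, -0.06, -0.5], "dr": [0.011, -0.015, 0], "jaw": 0.05}, {"dp": [-0.755, -0.06, -0.5], "dr": [0.011, -0.015, 0], "jaw": 0.05}, {"dp": [-0.755, -0.06, -0.3], "dr": [0.011, -0.015, 0], "jaw": 0.05}, {"dp": [-0.755, -0.06, -0.23], "dr": [0.011, -0.015, 0], "jaw": 0.05}, {"dp": [-0.755, -0.06, -0.23], "dr": [0.011, -0.015, 0], "jaw": 0.05}]}}

```text
t: 11.02
ee_pos: [0.4458, 0.0974, 0.0623]
orientation: [-3.141, 0.002, 0.003]
wrist_force: [0.3, 0.0, 1.0]
gripper_width: 0.0418
```

>>> {"op": "carry_out", "data": {"motion": [{"dp": [0.004, 0, 0.12], "dr": [0, 0, 0], "jaw": 0.05}, {"dp": [0.004, 0, 0.24], "dr": [0, 0, 0], "jaw": 0.05}, {"dp": [0.004, 0, 0.24], "dr": [0, 0, 0], "jaw": 0.05}, {"dp": [0.004, 0, 0.24], "dr": [0, 0, 0], "jaw": 1}, {"dp": [0.004, 0, 0.24], "dr": [0, 0, 0], "jaw": 1}, {"dp": [0.004, 0, 0.24], "dr": [0, 0, 0], "jaw": 1}, {"dp": [0.004, 0, 0.24], "dr": [0, 0, 0], "jaw": 1}, {"dp": [0.004, 0, 0.24], "dr": [0, 0, 0], "jaw": 1}, {"dp": [0.004, 0, 0.1], "dr": [0, 0, 0], "jaw": 1}, {"dp": [0.004, 0, -0.1], "dr": [0, 0, 0], "jaw": 1}, {"dp": [0.004, 0, -0.26], "dr": [0, 0, 0], "jaw": 1}, {"dp": [0.004, 0, -0.26], "dr": [0, 0, 0], "jaw": 1}]}}

```text
t: 12.52
ee_pos: [0.4487, 0.0976, 0.1165]
orientation: [-3.141, 0.002, -0.006]
wrist_force: [-0.1, 0.2, -2.0]
gripper_width: 0.0172
```

>>> {"op": "carry_out", "data": {"motion": [{"dp": [0.28, 0.3, 0], "dr": [0, 0, 0], "jaw": 1}, {"dp": [0.55, 0.6, 0], "dr": [0, 0, 0], "jaw": 1}, {"dp": [0.82, 0.9, 0], "dr": [0, 0, 0], "jaw": 1}, {"dp": [0.82, 0.975, 0], "dr": [0, 0, 0], "jaw": 1}, {"dp": [0.82, 0.975, 0], "dr": [0, 0, 0], "jaw": 1}, {"dp": [0.82, 0.975, 0.2], "dr": [0, 0, 0], "jaw": 1}, {"dp": [0.82, 0.975, 0.4], "dr": [0, 0, 0], "jaw": 1}, {"dp": [0.82, 0.975, 0.485], "dr": [0, 0, 0], "jaw": 1}, {"dp": [0.82, 0.975, 0.49], "dr": [0, 0, 0], "jaw": 1}, {"dp": [0.82, 0.975, 0.49], "dr": [0, 0, 0], "jaw": 1}]}}

```text
t: 13.78
ee_pos: [0.613, -0.0972, 0.0194]
orientation: [-3.141, 0.001, -0.006]
wrist_force: [0.4, -1.2, 0.0]
gripper_width: 0.0175
```

>>> {"op": "carry_out", "data": {"motion": [{"dp": [0, 0, 0.008], "dr": [0, 0, 0], "jaw": 1}, {"dp": [0, 0, 0.008], "dr": [0, 0, 0], "jaw": 0.3}, {"dp": [0, 0, 0.008], "dr": [0, 0, 0], "jaw": 0.3}, {"dp": [0, 0, 0.008], "dr": [0, 0, 0], "jaw": 0.3}, {"dp": [0, 0, 0.008], "dr": [0, 0, 0], "jaw": 0.3}, {"dp": [0, 0, -0.2], "dr": [0, 0, 0], "jaw": 0.3}, {"dp": [0, 0, -0.4], "dr": [0, 0, 0], "jaw": -0.2}, {"dp": [-0.28, -0.3, -0.5], "dr": [0, 0, 0], "jaw": -0.2}, {"dp": [-0.55, -0.6, -0.5], "dr": [0, 0, 0], "jaw": -0.2}, {"dp": [-0.775, -0.9, -0.5], "dr": [0, 0, 0], "jaw": -0.2}, {"dp": [-0.775, -1, -0.5], "dr": [0, 0, 0], "jaw": -0.2}]}}

```text
t: 15.15
ee_pos: [0.4589, 0.0982, 0.119]
orientation: [-3.141, 0.003, -0.006]
wrist_force: [0.6, 1.5, 0.1]
gripper_width: 0.0527
```

>>> {"op": "carry_out", "data": {"motion": [{"dp": [-0.004, -0.3, 0], "dr": [0, 0, 0], "jaw": -0.2}, {"dp": [-0.004, -0.6, 0], "dr": [0, 0, 0], "jaw": -0.2}, {"dp": [-0.004, -0.66, 0.1], "dr": [0, 0, 0], "jaw": -0.2}, {"dp": [-0.004, -0.66, 0.2], "dr": [0, 0, 0], "jaw": -0.2}, {"dp": [-0.004, -0.66, 0.25], "dr": [0, 0, 0], "jaw": -0.2}, {"dp": [-0.004, -0.66, 0.4], "dr": [0, 0, 0], "jaw": -0.2}, {"dp": [-0.004, -0.66, 0.535], "dr": [0, 0, 0], "jaw": -0.2}, {"dp": [-0.004, -0.66, 0.535], "dr": [0, 0, 0], "jaw": -0.2}, {"dp": [-0.004, -0.66, 0.535], "dr": [0, 0, 0], "jaw": 1}, {"dp": [-0.004, -0.66, 0.535], "dr": [0, 0, 0], "jaw": 1}, {"dp": [-0.004, -0.66, 0.535], "dr": [0, 0, 0], "jaw": 1}, {"dp": [-0.004, -0.66, 0.535], "dr": [0, 0, 0], "jaw": 1}, {"dp": [-0.004, -0.66, 0.535], "dr": [0, 0, 0], "jaw": 1}, {"dp": [-0.004, -0.66, 0.535], "dr": [0, 0, 0], "jaw": 1}, {"dp": [-0.004, -0.66, 0.35], "dr": [0, 0, 0], "jaw": 1}, {"dp": [-0.004, -0.66, 0.15], "dr": [0, 0, 0], "jaw": 1}, {"dp": [-0.004, -0.66, 0], "dr": [0, 0, 0], "jaw": 1}, {"dp": [-0.004, -0.66, 0], "dr": [0, 0, 0], "jaw": 1}]}}

```text
t: 17.4
ee_pos: [0.4601, 0.2309, 0.1213]
orientation: [-3.139, 0.003, -0.014]
wrist_force: [0.1, -0.6, -0.9]
gripper_width: 0.0258
```

>>> {"op": "carry_out", "data": {"motion": [{"dp": [0.15, 0.3, 0], "dr": [0, 0, 0], "jaw": 1}, {"dp": [0.3, 0.6, 0], "dr": [0, 0, 0], "jaw": 1}, {"dp": [0.4, 0.85, 0], "dr": [0, 0, 0], "jaw": 1}, {"dp": [0.4, 1, 0], "dr": [0, 0, 0], "jaw": 1}, {"dp": [0.4, 1, 0], "dr": [0, 0, 0], "jaw": 1}]}}

```text
t: 18.02
ee_pos: [0.539, 0.0288, 0.12]
orientation: [-3.139, 0.008, -0.01]
wrist_force: [-0.1, 0.9, -0.6]
gripper_width: 0.0256
```

>>> {"op": "carry_out", "data": {"motion": [{"dp": [0.15, 0.3, 0], "dr": [0, 0, 0], "jaw": 1}, {"dp": [0.3, 0.6, 0], "dr": [0, 0, 0], "jaw": 1}, {"dp": [0.42, 0.9, 0], "dr": [0, 0, 0], "jaw": 1}, {"dp": [0.42, 0.995, 0], "dr": [0, 0, 0], "jaw": 1}, {"dp": [0.42, 0.995, 0], "dr": [0, 0, 0], "jaw": 1}, {"dp": [0.42, 0.995, 0.2], "dr": [0, 0, 0], "jaw": 1}, {"dp": [0.42, 0.995, 0.4], "dr": [0, 0, 0], "jaw": 1}, {"dp": [0.42, 0.995, 0.5], "dr": [0, 0, 0], "jaw": 1}, {"dp": [0.42, 0.995, 0.518], "dr": [0, 0, 0], "jaw": 1}, {"dp": [0.42, 0.995, 0.518], "dr": [0, 0, 0], "jaw": 1}]}}

```text
t: 19.27
ee_pos: [0.6231, -0.17, 0.0172]
orientation: [-3.14, 0.008, -0.011]
wrist_force: [1.1, -0.0, -0.5]
gripper_width: 0.0254
```

>>> {"op": "carry_out", "data": {"motion": [{"dp": [0, 0, 0.01], "dr": [0, 0, 0], "jaw": 1}, {"dp": [0, 0, 0.01], "dr": [0, 0, 0], "jaw": 1}, {"dp": [0, 0, 0.01], "dr": [0, 0, 0], "jaw": 0.1}, {"dp": [0, 0, 0.01], "dr": [0, 0, 0], "jaw": 0.1}, {"dp": [0, 0, 0.01], "dr": [0, 0, 0], "jaw": 0.1}, {"dp": [0, 0, 0.01], "dr": [0, 0, 0], "jaw": 0.1}, {"dp": [0, 0, -0.2], "dr": [0, 0, 0], "jaw": 0.1}, {"dp": [0, 0, -0.4], "dr": [0, 0, 0], "jaw": 0.1}, {"dp": [-0.25, -0.3, -0.5], "dr": [0, 0, 0], "jaw": -0.6}, {"dp": [-0.5, -0.6, -0.5], "dr": [0, 0, 0], "jaw": -0.6}, {"dp": [-0.65, -0.9, -0.5], "dr": [0, 0, 0], "jaw": -0.6}, {"dp": [-0.65, -1, -0.5], "dr": [0, 0, 0], "jaw": -0.6}]}}

```text
t: 20.78
ee_pos: [0.4913, 0.0318, 0.1168]
orientation: [-3.139, 0.009, -0.011]
wrist_force: [0.2, 0.6, 0.4]
gripper_width: 0.0702
```

>>> {"op": "carry_out", "data": {"motion": [{"dp": [0, -0.3, 0], "dr": [0, 0, 0], "jaw": -0.6}, {"dp": [0, -0.6, 0], "dr": [0, 0, 0], "jaw": -0.6}, {"dp": [0, -0.9, 0], "dr": [0, 0, 0], "jaw": -0.6}, {"dp": [0, -1, 0], "dr": [0, 0, 0], "jaw": -0.6}, {"dp": [0, -1, 0], "dr": [0, 0, 0], "jaw": -0.6}]}}

```text
t: 21.4
ee_pos: [0.4923, 0.2325, 0.1171]
orientation: [-3.14, 0.005, -0.011]
wrist_force: [-0.1, -0.2, 0.5]
gripper_width: 0.0706
```

>>> {"op": "carry_out", "data": {"motion": [{"dp": [-0.02, -0.3, 0], "dr": [0, 0, 0], "jaw": -0.6}, {"dp": [-0.02, -0.595, 0], "dr": [0, 0, 0], "jaw": -0.6}, {"dp": [-0.02, -0.595, 0.1], "dr": [0, 0, 0], "jaw": -0.6}, {"dp": [-0.02, -0.595, 0.2], "dr": [0, 0, 0], "jaw": -0.6}, {"dp": [-0.02, -0.595, 0.35], "dr": [0, 0, 0], "jaw": -0.6}, {"dp": [-0.02, -0.595, 0.527], "dr": [0, 0, 0], "jaw": -0.6}, {"dp": [-0.02, -0.595, 0.527], "dr": [0, 0, 0], "jaw": -0.6}, {"dp": [-0.02, -0.595, 0.527], "dr": [0, 0, 0], "jaw": 1}, {"dp": [-0.02, -0.595, 0.527], "dr": [0, 0, 0], "jaw": 1}, {"dp": [-0.02, -0.595, 0.527], "dr": [0, 0, 0], "jaw": 1}, {"dp": [-0.02, -0.595, 0.527], "dr": [0, 0, 0], "jaw": 1}, {"dp": [-0.02, -0.595, 0.527], "dr": [0, 0, 0], "jaw": 1}, {"dp": [-0.02, -0.595, 0.35], "dr": [0, 0, 0], "jaw": 1}, {"dp": [-0.02, -0.595, 0.15], "dr": [0, 0, 0], "jaw": 1}, {"dp": [-0.02, -0.595, 0], "dr": [0, 0, 0], "jaw": 1}, {"dp": [-0.02, -0.595, 0], "dr": [0, 0, 0], "jaw": 1}]}}

```text
t: 23.4
ee_pos: [0.4904, 0.3527, 0.1201]
orientation: [-3.137, 0.004, -0.018]
wrist_force: [-0.7, 0.1, -0.5]
gripper_width: 0.0455
```

>>> {"op": "carry_out", "data": {"motion": [{"dp": [0.25, 0.3, 0], "dr": [0, 0, 0], "jaw": 1}, {"dp": [0.53, 0.59, 0], "dr": [0, 0, 0], "jaw": 1}, {"dp": [0.53, 0.59, 0], "dr": [0, 0, 0], "jaw": 1}, {"dp": [0.53, 0.59, 0], "dr": [0, 0, 0], "jaw": 1}, {"dp": [0.53, 0.59, 0.2], "dr": [0, 0, 0], "jaw": 1}, {"dp": [0.53, 0.59, 0.4], "dr": [0, 0, 0], "jaw": 1}, {"dp": [0.53, 0.59, 0.5], "dr": [0, 0, 0], "jaw": 1}, {"dp": [0.53, 0.59, 0.515], "dr": [0, 0, 0], "jaw": 1}, {"dp": [0.53, 0.59, 0.515], "dr": [0, 0, 0], "jaw": 1}]}}

```text
t: 24.52
ee_pos: [0.5976, 0.2354, 0.0185]
orientation: [-3.137, 0.004, -0.02]
wrist_force: [0.7, -0.8, -0.1]
gripper_width: 0.0453
```

Lower 2.5 mm, let go, then lift and back away clear of the camera view.

>>> {"op": "carry_out", "data": {"motion": [{"dp": [0, 0, 0.013], "dr": [0, 0, 0], "jaw": 1}, {"dp": [0, 0, 0.013], "dr": [0, 0, 0], "jaw": 1}, {"dp": [0, 0, 0.013], "dr": [0, 0, 0], "jaw": -0.35}, {"dp": [0, 0, 0.013], "dr": [0, 0, 0], "jaw": -0.35}, {"dp": [0, 0, 0.013], "dr": [0, 0, 0], "jaw": -0.35}, {"dp": [0, 0, 0.013], "dr": [0, 0, 0], "jaw": -0.35}, {"dp": [0, 0, -0.2], "dr": [0, 0, 0], "jaw": -0.35}, {"dp": [0, 0, -0.4], "dr": [0, 0, 0], "jaw": -0.35}, {"dp": [0, 0, -0.7], "dr": [0, 0, 0], "jaw": -0.35}, {"dp": [-0.3, -0.3, -0.9], "dr": [0, 0, 0], "jaw": -0.35}, {"dp": [-0.6, -0.6, -0.9], "dr": [0, 0, 0], "jaw": -0.35}, {"dp": [-0.9, -0.9, -0.9], "dr": [0, 0, 0], "jaw": -0.35}, {"dp": [-0.9, -1, -0.9], "dr": [0, 0, 0], "jaw": -0.35}, {"dp": [-0.9, -1, -0.9], "dr": [0, 0, 0], "jaw": -0.35}]}}

```text
t: 26.28
ee_pos: [0.4133, 0.4372, 0.1975]
orientation: [-3.136, -0.001, -0.019]
wrist_force: [1.0, -0.8, 0.9]
gripper_width: 0.0591
```

```bash
cat > f.py <<'E'
from h import *
I,D=optics.get_image("top");save(cv2.resize(I[100:270,130:440],None,fx=2.5,fy=2.5,interpolation=cv2.INTER_CUBIC),"fin.png")
S,_=optics.get_image("scene");save(cv2.resize(S[120:380,90:430],None,fx=2.2,fy=2.2,interpolation=cv2.INTER_CUBIC),"fins.png")
P=cloud("top",D);P[D<=0]=np.nan
for k,(x,y,h,r) in{"large_wheel":(.596,.235,.028,.023),"small_gear":(.596,.087,.034,.006),"small_wheel":(.633,-.244,.028,.015),"large_gear":(.6125,-.097,.034,.009),"small_motor":(.623,-.171,.032,.013),"large_motor":(.4746,-.2375,.046,.018)}.items():
    w=P[(np.hypot(P[...,0]-x,P[...,1]-y)<.034)&(P[...,2]>h-.005)&(P[...,2]<.07)]
    c,rr=cv2.minEnclosingCircle(w[:,:2].astype(np.float32)) if len(w) else (0,0)
    print(k,"want",x,y,h+.003,"got",np.round(c,4),"r",round(rr,4),r,"z",np.percentile(w[:,2],[10,50,90]).round(4) if len(w) else None,len(w))
E
python3 f.py
```

```text
large_wheel want 0.596 0.235 0.031 got [0.5955 0.2358] r 0.0238 0.023 z [0.0272 0.031  0.0348] 236
small_gear want 0.596 0.087 0.037000000000000005 got [0.5967 0.0851] r 0.006 0.006 z [0.0313 0.0365 0.0396] 18
small_wheel want 0.633 -0.244 0.031 got [ 0.6338 -0.2448] r 0.0156 0.015 z [0.0268 0.0299 0.0341] 102
large_gear want 0.6125 -0.097 0.037000000000000005 got [ 0.6117 -0.097 ] r 0.009 0.009 z [0.0328 0.0376 0.041 ] 36
small_motor want 0.623 -0.171 0.035 got [ 0.6219 -0.1701] r 0.0133 0.013 z [0.0319 0.0354 0.0398] 73
large_motor want 0.4746 -0.2375 0.049 got [ 0.4747 -0.2368] r 0.0184 0.018 z [0.0433 0.0465 0.0496] 141
```

View pics/fin.png

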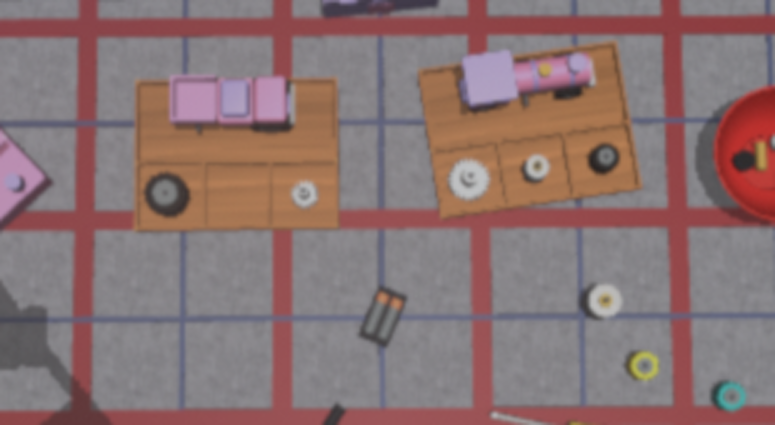

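View pics/fins.png

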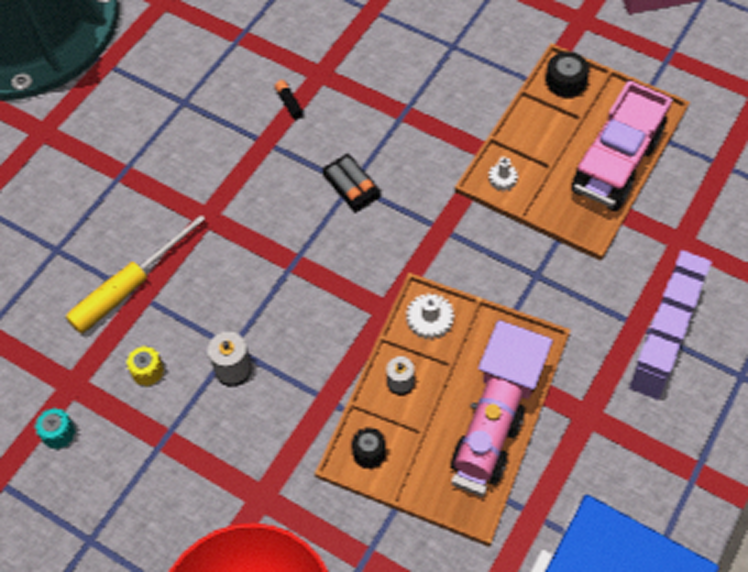

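In both pictures all five parts sit upright in their own bays, for example the large wheel at (167,194) and the small motor at (537,167) in the top view. Heights fit the bay floor, and the large motor, look-alikes and batteries are in place.

```bash
python3 -c "
from station import workorder;print(workorder.sign_off())"
```

```text
the job is handed in; nothing more can be done
None
```

Both kits are made up, and I handed the job in after about 26 s of robot time. The large wheel and small gear are in the truck tray. The small black wheel, large gear and small motor are in the locomotive tray.

- **Placement:** the last top view put every part within about 2 mm of its bay centre. Heights match standing flat on the bay floor, and the part radii match the sizes given. The scene view agreed.
- **Left alone:** the large motor measured within 1 mm of where it started. The yellow and turquoise look-alikes were not touched.
- **One disagreement:** in the first picture the network named the yellow look-alike as the small wheel. I rejected that and took the black wheel, which the wrist picture confirmed.
- **Failed checks:** none at the end. My first tray fit and part measurement were spoiled by missing depth readings, so I redid them before moving.

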